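Line up the bench glassware by height

TASK

Line up the three bottles and the small beaker standing along the front of the bench on the four round mats of the low white tray, in order of height: the tallest on the mat next to the tall steel end plate, then going steadily down to the shortest next to the low end plate. Stand each one upright and centred on its own mat, and do not tip any of them over on the way.

Things in the scene. Friction and masses are not known exactly. Their poses are not given: they have to be found in the camera images.
- big_bottle_center (a point): the tallest thing to line up: a clear glass screw-cap bottle standing between the tray and the front edge of the bench (like ones behind the tray are not part of the job), 78 mm across, 156 mm high, about 0.4 to 0.75 kg. It has a ribbed screw cap 46 mm across and 24 mm high, which can be gripped from above (its rim is the top of the bottle, 78 mm above this point). This point is the centre of the bottle, half-way up, 78 mm above its underside; z is up along its axis.
- medium_bottle_center (a point): second in height: a clear glass screw-cap bottle, 66 mm across, 128 mm high, about 0.25 to 0.5 kg. It has a ribbed screw cap 46 mm across and 24 mm high, which can be gripped from above (its rim is the top of the bottle, 64 mm above this point). This point is the centre of the bottle, half-way up, 64 mm above its underside; z is up along its axis.
- brown_bottle_center (a point): third in height: a small brown glass bottle, 43 mm across, 95 mm high, about 0.06 to 0.1 kg. It has a ribbed screw cap 29 mm across and 24 mm high, which can be gripped from above (its rim is the top of the bottle, 47.5 mm above this point). This point is the centre of the bottle, half-way up, 47.5 mm above its underside; z is up along its axis.
- small_beaker_center (a point): the shortest: a small open clear beaker, 44 mm across, 60 mm high, about 0.05 to 0.08 kg; can be gripped lightly across the outside of its wall. This point is its centre, half-way up, 30 mm above its underside; z is up along its axis.
- mat_1: one of four identical round mats, dark with a grey rim, 80 mm across and 2 mm thick, fixed in a row about 95 mm apart on a low white tray (its long edges have aluminium lips 13 mm high, 47 mm from the row's centre line). It is the one at the robot's right-hand end of the row. Origin: centre of its underside, on the tray's floor, 8 mm above the worktop; the mat's top, on which things stand, is 10 mm above the worktop.
- mat_2: one of four identical round mats, dark with a grey rim, 80 mm across and 2 mm thick, fixed in a row about 95 mm apart on a low white tray (its long edges have aluminium lips 13 mm high, 47 mm from the row's centre line). Second from the robot's right. Origin: centre of its underside, on the tray's floor, 8 mm above the worktop; the mat's top, on which things stand, is 10 mm above the worktop.
- mat_3: one of four identical round mats, dark with a grey rim, 80 mm across and 2 mm thick, fixed in a row about 95 mm apart on a low white tray (its long edges have aluminium lips 13 mm high, 47 mm from the row's centre line). Third from the robot's right. Origin: centre of its underside, on the tray's floor, 8 mm above the worktop; the mat's top, on which things stand, is 10 mm above the worktop.
- mat_4: one of four identical round mats, dark with a grey rim, 80 mm across and 2 mm thick, fixed in a row about 95 mm apart on a low white tray (its long edges have aluminium lips 13 mm high, 47 mm from the row's centre line). It is the one at the robot's left-hand end of the row. Origin: centre of its underside, on the tray's floor, 8 mm above the worktop; the mat's top, on which things stand, is 10 mm above the worktop.
- tall_end: the tall upright steel end plate, 140 mm high, 70 mm wide, 6 mm thick, fixed on the tray beyond one end mat (about 73 mm from that mat's centre); the other end of the tray has a like plate only 30 mm high. Which end is which changes. Origin: centre of its foot; its y axis runs along the row of mats.
Things that resemble listed ones, but are neither listed nor needed, are in the scene too. What is shaped like the part that bears small_beaker_center but green is not meant.

How it is judged:
By the outcome, as a careful person would: the job done as asked, in the order asked, and still so for the second after the job is handed in, with the robot touching nothing.
It also fails if it takes over 104 s, if anything falls off the work surface, if the arm or the gripper's body presses on something with over 40 N, if the wrist force passes 120 N, or if a joint passes its speed limit or range.

ROBOT

A 6-joint arm with a two-finger parallel gripper is mounted at the origin on a cart in front of the work surface, level with it; the furniture and walls round the work are solid. World frame = base frame: x ahead of the robot, y to its left, z up, the work surface at z = 0. Lengths are in m, angles in rad, forces in N, time in s.
With the tool pointing down it reaches from about 0.3 to 0.85 m from the base axis. Payload 5.4 kg.
Tool frame: the origin (TCP) lies on the centre line of the jaws, within the pads' length; the fingertips stand 25 mm ahead of it and the grasp point (between the pads) lies 6 mm ahead of it (ctrl.finger_overhang is the distance from the TCP to the fingertips, in m); x points along the fingers, y is the direction in which the jaws open and shut, and the axes are right-handed (so a half turn about x gives the same grasp; the last joint's range is limited). The gripper opens to 85 mm and grips with 20 to 120 N. Pads are 22 mm wide; open, the fingers measure 114 mm over their backs; the gripper's body (76 mm by 85 mm) begins 54 mm behind the grasp point. The pads swing forward as they close: fully open they stand 13 mm farther back than shut.
Start: joints at [-1.511, 0.158, 1.597, -0, 1.386, -0.21], TCP at [0.153, -0.554, 0.256] pointing down, gripper open.
Joint ranges: [-2.91, 2.91], [-0.94, 2.29], [0.18, 2.7], [-1.29, 4.43], [0.17, 2.64], [-3, 3]. Speed limits (rad/s): [2.57, 2.57, 3.14, 3.14, 3.14, 3.14].

INTERFACE

Orientations are given as a rotation vector (axis times angle).
In Python, from plant import ctrl, eyes gives the robot as it stands. The module is installed in compiled form; this text tells all that it offers.
- The arm moves only by the tool play_rows, never from a script. Its argument "increments" is a list of rows, each a list of 7 numbers: the shift along the world's x, y, z in cm, then the turn, a rotation vector about the world's x, y, z in rad, then the opening, from 0 (shut) to 1 (fully open). A call has 1 to 12 rows; each row shifts and turns the commanded pose from where the row before left it; what a row does not reach is not made up. A row lasts 1/12 s, in which the tool goes at most 41.7 mm and 7.16 degrees, less where a joint would pass 70% of its speed; a pose out of reach is approached as far as the arm can. A call with a gripper value outside its range is refused whole. The fingers move at their own pace and stop on an object; the grip force is fixed at half the most. Time passes only in rows, so rows that do not move let the fingers close. It gives the time, the measured TCP pose, the force and the opening at its end, in the units of the state.
- ctrl.sense(): the state, without advancing time (a new reading comes with each control period).
- eyes.get_image(name): name is "side" or "top" or "wrist"; returns the picture (384x512x3 uint8, red, green, blue); there is no depth.
- eyes.camera_model(name): a dict with "mtx" (3x3 intrinsics, pixels), "R" (3x3) and "t" (3): a world point X has camera coordinates R X + t. Camera axes: x right, y down, z forward; pixel columns grow to the right and rows downward; lengths in m; the calibration is good to about 2 mm. A picture is of the moment at which its call begins: read the wrist's pose just before it. camera_model takes no time and is no camera call; for the wrist camera it gives the pose at the moment of the call.
- ctrl.finish_job(): hands the job in, once; it reports no verdict.
The state is a dict: "time": time; "joint_pos": joint angles; "joint_velocities": joint speeds; "effort": joint torques, N m; "position": TCP position; "ee_rot": TCP orientation; "force": force on the tool from outside, world axes, zero at the start; "wrist_torque": the same for the moment, N m; "grip_width": finger opening in m.
Only numpy, scipy, OpenCV 4.12 (cv2) and the standard library are available. Lean on these libraries where they do the work, as an engineer would, in place of code of your own. Each camera call takes 0.05 s, during which the arm holds its last target. There are 200 camera calls.

## Working session

There is one attempt and no reset: what is moved stays moved. The work goes in short steps, Python scripts to look and compute and a tool call to move; the robot and the scene stay as the last step left them, time stands still between calls to the robot, and variables do not carry over. Pictures are saved under pics/ and viewed, about 12 in all and at most 16, crops included, and the job is handed in when it is done.

Besides the shell and the picture viewer there is one more tool, called after "Request:" as name([rows], argument=value, ...), one row to a line, values as JSON. play_rows: Moves the arm, as the interface text tells. Its arguments: {"type":"object","properties":{"increments":{"type":"array"}},"required":["increments"]}

```bash
mkdir -p pics
python3 - <<'E'
from plant import ctrl, eyes
import cv2
s=ctrl.sense()
for k in("time","position","ee_rot","force","grip_width"):print(k,s[k])
for n in("top","side","wrist"):
    m=eyes.camera_model(n)
    print(n,m)
    cv2.imwrite(f"pics/{n}0.png",eyes.get_image(n)[:,:,::-1])
print(ctrl.finger_overhang)
E
```

```text
time 0.0
position [ 0.15318517 -0.55364301  0.25530654]
ee_rot [ 2.07819     0.2840165  -2.07787645]
force [-0.19467754 -0.22348357 -0.42342553]
grip_width 0.08528156963837713
top {'mtx': array([[436.68847001,   0.        , 252.20213096],
       [  0.        , 436.68847001, 186.75034364],
       [  0.        ,   0.        ,   1.        ]]), 'R': array([[-0.00394071, -0.99988404, -0.01470987],
       [-0.99106674,  0.00586609, -0.13323779],
       [ 0.13330863,  0.01405342, -0.99097493]]), 't': array([-0.09810327,  0.51654986,  1.44513876])}
side {'mtx': array([[403.80305304,   0.        , 251.55606583],
       [  0.        , 403.80305304, 194.92882122],
       [  0.        ,   0.        ,   1.        ]]), 'R': array([[-0.9183872 , -0.39565873, -0.00437185],
       [-0.26662874,  0.62697613, -0.73199047],
       [ 0.29235947, -0.67108502, -0.68130085]]), 't': array([0.3946936 , 0.25595309, 1.04877268])}
wrist {'mtx': array([[284.61768136,   0.        , 251.08267173],
       [  0.        , 284.61768136, 189.60620731],
       [  0.        ,   0.        ,   1.        ]]), 'R': array([[ 0.26636745, -0.96387084, -0.00118122],
       [-0.91697601, -0.2537852 ,  0.30781174],
       [-0.29699054, -0.08090788, -0.95144655]]), 't': array([-0.57367147, -0.03996009,  0.37995655])}
0.025
```

View pics/top0.png

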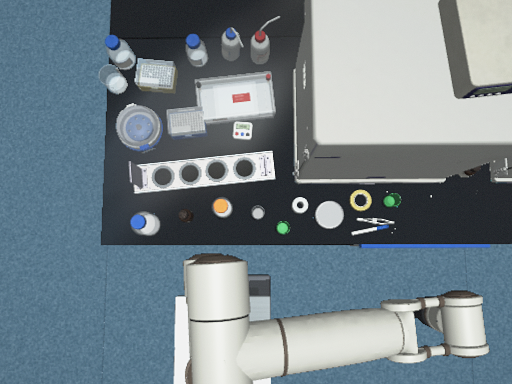

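View pics/side0.png

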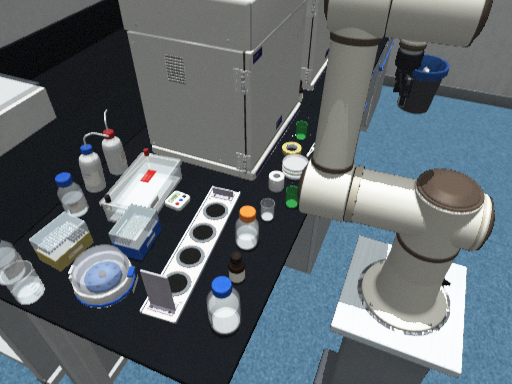

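Overview: the tray's tall plate is at image left (+y, mat_4). Blue big bottle is near (145,223), brown (186,215), orange medium (222,207) and clear beaker (258,213); the green ones are decoys. I'll enlarge for measurement.

Run:
```python
import cv2
a=cv2.imread("pics/top0.png")[145:245,115:290]
a=cv2.resize(a,None,fx=4.5,fy=4.5,interpolation=cv2.INTER_CUBIC)
cv2.imwrite("pics/c1.png",cv2.convertScaleAbs(a,alpha=1.5,beta=15))
a=cv2.imread("pics/side0.png")[180:340,135:310]
a=cv2.resize(a,None,fx=3.75,fy=3.75,interpolation=cv2.INTER_CUBIC)
cv2.imwrite("pics/c2.png",cv2.convertScaleAbs(a,alpha=1.5,beta=15))
```

```text
(no output)
```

View pics/c1.png

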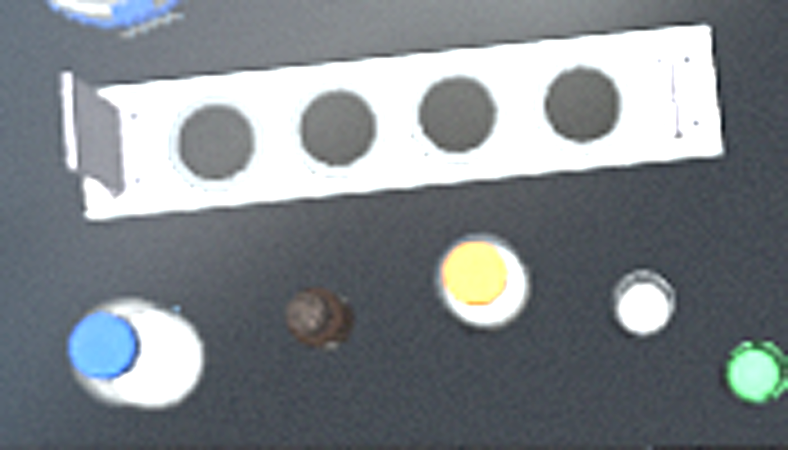

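View pics/c2.png

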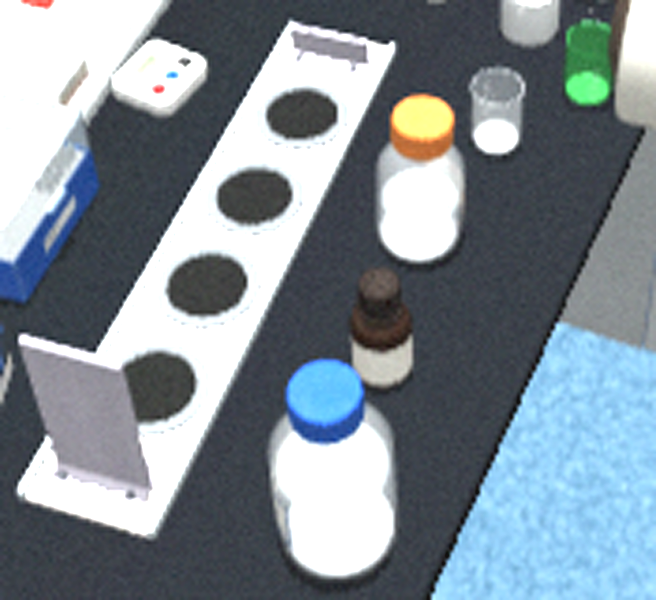

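```bash
cat > h.py <<'E'
import numpy as np
from plant import ctrl, eyes
def hit(name,uv,z,m=None):
    m=m or eyes.camera_model(name)
    d=m["R"].T@np.linalg.solve(m["mtx"],[uv[0],uv[1],1.]); c=-m["R"].T@m["t"]
    return c+d*(z-c[2])/d[2]
def uncrop(p,f,off): return [(p[i]+.5)/f-.5+off[i] for i in(0,1)]
E
python3 - <<'E'
from h import *
T=dict(m1=(582,104),m2=(457,114),m3=(338,127),m4=(216,142),big=(104,345),med=(475,272),brown=(313,312),beaker=(643,298),platefoot=(102,155))
S=dict(m1=(301,113),m2=(254,196),m3=(207,285),m4=(153,387),big=(324,387),med=(422,116),brown=(380,283),beaker=(497,83),platefoot=(100,485))
Z=dict(big=.156,med=.128,brown=.095,beaker=.06,platefoot=.008)
for k in T:
    z=Z.get(k,.01)
    a=hit("top",uncrop(T[k],4.5,(115,145)),z);b=hit("side",uncrop(S[k],3.75,(135,180)),z)
    print(k,a[:2].round(4),b[:2].round(4))
E
```

```text
m1 [ 0.5859 -0.072 ] [ 0.5861 -0.0733]
m2 [0.5787 0.0243] [0.578  0.0237]
m3 [0.5692 0.116 ] [0.5679 0.1159]
m4 [0.5581 0.2099] [0.5576 0.21  ]
big [0.3943 0.2511] [0.3943 0.2505]
med [ 0.4457 -0.0007] [ 0.4433 -0.0028]
brown [0.4206 0.1183] [0.4189 0.124 ]
beaker [ 0.4322 -0.1182] [ 0.4309 -0.1221]
platefoot [0.5488 0.2982] [0.5505 0.29  ]
```

Run:
```python
from h import *
from scipy.spatial.transform import Rotation as R
s=ctrl.sense()
M=R.from_rotvec(s["ee_rot"]).as_matrix();print(M.round(3))
m=eyes.camera_model("wrist");print("cam",-m["R"].T@m["t"]-s["position"])
for p in((297,180),(300,72),(445,180)):print(hit("top",p,0.))
print("bench edge",hit("top",(110,243),0))
```

```text
[[-0.     0.267 -0.964]
 [ 0.001 -0.964 -0.267]
 [-1.    -0.001 -0.   ]]
cam [0.07579509 0.02138039 0.11773734]
[ 0.54330714 -0.25558562  0.        ]
[ 0.93477895 -0.27321615  0.        ]
[ 0.54017134 -0.76539238  0.        ]
bench edge [0.3292605  0.38730117 0.        ]
```

Request:
play_rows([
  [2.2,3.5,0.2,0,0,0.108,1],
  [2.2,3.5,0.2,0,0,0.108,1],
  [2.2,3.5,0.2,0,0,0.108,1],
  [2.2,3.5,0.2,0,0,0.108,1],
  [2.2,3.5,0.2,0,0,0.108,1],
  [2.2,3.5,0.2,0,0,0.108,1],
  [2.2,3.5,0.2,0,0,0.108,1],
  [2.2,3.5,0.2,0,0,0.108,1],
  [2.2,3.5,0.2,0,0,0.108,1],
  [2.2,3.5,0.2,0,0,0.108,1],
  [2.2,3.5,0.2,0,0,0.108,1],
  [2.2,3.5,0.2,0,0,0.108,1],
])

```text
time: 1.15
position: [0.4178, -0.1322, 0.2804]
ee_rot: [1.209, 1.209, -1.209]
force: [-0.7, -0.3, 0.4]
grip_width: 0.0852
```

Run:
```python
from h import *
import cv2,pickle
m=eyes.camera_model("wrist");im=eyes.get_image("wrist");pickle.dump(m,open("w1.pkl","wb"))
cv2.imwrite("pics/w1.png",cv2.resize(im[:,:,::-1],None,fx=1.5,fy=1.5,interpolation=cv2.INTER_CUBIC))
for p in((.4315,-.12,.06),(.4445,-.002,.128),(.42,.121,.095)):
    q=m["mtx"]@(m["R"]@p+m["t"]);print((q[:2]/q[2]+.5)*1.5-.5)
```

```text
[394.45054226 234.47753246]
[424.71184151  51.8402576 ]
[ 381.53992996 -185.82427329]
```

View pics/w1.png

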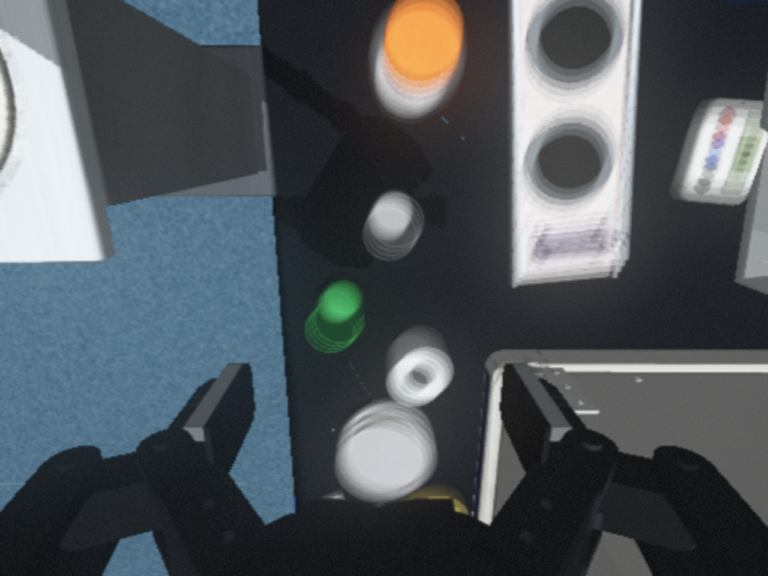

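Run:
```python
from h import *
import pickle
m=pickle.load(open("w1.pkl","rb"))
for n,p,z in(("m1",(569,161),.01),("m2",(576,37),.01),("beak rim",(394,226),.06),("beakbase",(392,216),.003),("med",(425,38),.128)):
    print(n,hit("",uncrop(p,1.5,(0,0)),z,m))
print(ctrl.sense()["position"])
```

```text
m1 [ 0.58511527 -0.06493119  0.01      ]
m2 [0.57746935 0.03088278 0.01      ]
beak rim [ 0.43105414 -0.11316037  0.06      ]
beakbase [ 0.43133877 -0.11401831  0.003     ]
med [0.44442231 0.00492546 0.128     ]
[ 0.42079977 -0.12582788  0.28079374]
```

Request:
play_rows([
  [-0.23,3.85,0,0,0,0,1],
  [-0.23,3.85,0,0,0,0,1],
  [-0.23,3.85,0,0,0,0,1],
  [-0.23,3.85,0,0,0,0,1],
  [-0.23,3.85,0,0,0,0,1],
  [-0.23,3.85,0,0,0,0,1],
  [-0.23,3.85,0,0,0,0,1],
  [-0.23,3.85,0,0,0,0,1],
  [0,2.5,0,0,0,0,1],
  [0,0,0,0,0,0,1],
  [0,0,0,0,0,0,1],
  [0,0,0,0,0,0,1],
])

```text
time: 2.2
position: [0.3987, 0.1984, 0.28]
ee_rot: [1.212, 1.207, -1.214]
force: [-0.4, -0.8, -0.8]
grip_width: 0.0848
```

Run:
```python
from h import *
import cv2,pickle
m=eyes.camera_model("wrist");im=eyes.get_image("wrist");pickle.dump(m,open("w2.pkl","wb"))
cv2.imwrite("pics/w2.png",cv2.resize(im[:,:,::-1],None,fx=1.5,fy=1.5,interpolation=cv2.INTER_CUBIC))
for p in((.3943,.251,.156),(.42,.121,.095),(.568,.1163,.01),(.5585,.2105,.01)):
    q=m["mtx"]@(m["R"]@p+m["t"]);print((q[:2]/q[2]+.5)*1.5-.5)
print(ctrl.sense()["position"])
```

```text
[369.12375023 196.60979021]
[405.00910323 355.33071964]
[550.85137938 318.64912077]
[552.86670612 222.8703893 ]
[0.39887161 0.19801473 0.28009187]
```

View pics/w2.png

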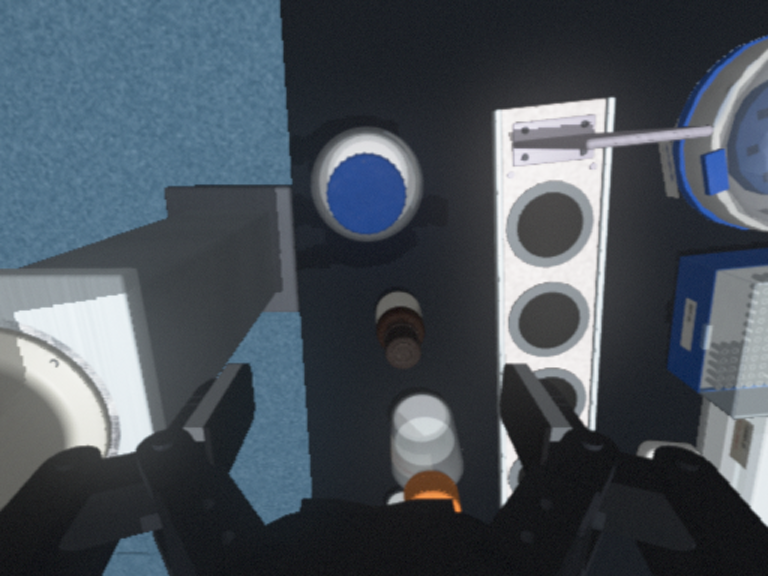

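Request:
play_rows([
  [-0.2,2.6,0,0,0,0,1],
  [-0.2,2.6,0,0,0,0,1],
  [0,0,-3,0,0,0,1],
  [0,0,-3,0,0,0,1],
  [0,0,-3,0,0,0,1],
  [0,0,-2,0,0,0,1],
  [0,0,-1.1,0,0,0,1],
  [0,0,0,0,0,0,1],
  [0,0,0,0,0,0,1],
])

```text
time: 3.0
position: [0.3954, 0.2502, 0.1598]
ee_rot: [1.214, 1.206, -1.214]
force: [-0.7, -0.1, 0.3]
grip_width: 0.085
```

Request:
play_rows([
  [0,0,0,0,0,0,0],
  [0,0,0,0,0,0,0],
  [0,0,0,0,0,0,0],
  [0,0,0,0,0,0,0],
  [0,0,0,0,0,0,0],
  [0,0,0,0,0,0,0],
  [0,0,0,0,0,0,0],
  [0,0,0,0,0,0,0],
])

```text
time: 3.67
position: [0.3956, 0.2512, 0.1611]
ee_rot: [1.214, 1.206, -1.211]
force: [-2.2, -0.8, 6.8]
grip_width: 0.0444
```

Request:
play_rows([
  [0,0,0.6,0,0,0,0],
  [0,0,1,0,0,0,0],
  [0,0,1.2,0,0,0,0],
  [0,0,1.2,0,0,0,0],
  [0,0,0,0,0,0,0],
  [0,0,0,0,0,0,0],
  [0,0,0,0,0,0,0],
])

```text
time: 4.25
position: [0.3943, 0.2507, 0.1987]
ee_rot: [1.212, 1.207, -1.214]
force: [0.2, 0.4, -4.7]
grip_width: 0.0439
```

Request:
play_rows([
  [0.4,-1.6,0,0,0,0,0],
  [2,-1.5,0,0,0,0,0],
  [2.5,-1,0,0,0,0,0],
  [3,0,0,0,0,0,0],
  [3,0,0,0,0,0,0],
  [2.5,0,0,0,0,0,0],
  [2,0,0,0,0,0,0],
  [1,0,0,0,0,0,0],
  [0,0,0,0,0,0,0],
  [0,0,0,0,0,0,0],
  [0,0,0,0,0,0,0],
  [0,0,0,0,0,0,0],
])

```text
time: 5.25
position: [0.5577, 0.21, 0.1987]
ee_rot: [1.212, 1.208, -1.214]
force: [-0.1, 0.6, -4.3]
grip_width: 0.044
```

Request:
play_rows([
  [0.05,0,-0.9,0,0,0,0],
  [0,0,-0.8,0,0,0,0],
  [0,0,-0.5,0,0,0,0],
  [0,0,-0.3,0,0,0,0],
  [0,0,-0.2,0,0,0,0],
  [0,0,-0.05,0,0,0,0],
  [0,0,0,0,0,0,0],
  [0,0,0,0,0,0,0],
  [0,0,0,0,0,0,0],
])

```text
time: 6.0
position: [0.5596, 0.2098, 0.1721]
ee_rot: [1.213, 1.206, -1.212]
force: [-0.0, 0.2, -5.0]
grip_width: 0.0437
```

Request:
play_rows([
  [0,0,-0.1,0,0,0,0],
  [0,0,-0.1,0,0,0,0],
  [0,0,0,0,0,0,0],
  [0,0,0,0,0,0,0],
  [0,0,0,0,0,0,0],
])

```text
time: 6.42
position: [0.5598, 0.21, 0.1712]
ee_rot: [1.214, 1.206, -1.212]
force: [-2.1, -0.3, 5.5]
grip_width: 0.044
```

Request:
play_rows([
  [0,0,0,0,0,0,0.9],
  [0,0,0,0,0,0,0.9],
  [0,0,0,0,0,0,0.9],
  [0,0,0,0,0,0,0.9],
  [0,0,0,0,0,0,0.9],
  [0,0,1,0,0,0,0.9],
  [0,0,2,0,0,0,0.9],
  [0,0,3,0,0,0,0.9],
  [0,0,3,0,0,0,0.9],
])

```text
time: 7.17
position: [0.5587, 0.2097, 0.2607]
ee_rot: [1.212, 1.208, -1.214]
force: [1.1, -0.2, -0.2]
grip_width: 0.0771
```

Request:
play_rows([
  [-1.6,-3,0,0,0,0,1],
  [-1.6,-3,0,0,0,0,1],
  [-1.6,-3,0,0,0,0,1],
  [-1.6,-3,0,0,0,0,1],
  [-1.6,-3,0,0,0,0,1],
  [-1.6,-3,0,0,0,0,1],
  [-1.3,-2.2,0,0,0,0,1],
  [-0.5,-1,0,0,0,0,1],
  [0,0,0,0,0,0,1],
  [0,0,0,0,0,0,1],
  [0,0,0,0,0,0,1],
  [0,0,0,0,0,0,1],
])

```text
time: 8.17
position: [0.4457, -0.0015, 0.26]
ee_rot: [1.212, 1.207, -1.212]
force: [0.1, -0.1, -0.5]
grip_width: 0.0853
```

Request:
play_rows([
  [0,0,-3,0,0,0,1],
  [0,0,-3,0,0,0,1],
  [0,0,-3,0,0,0,1],
  [0,0,-2,0,0,0,1],
  [0,0,-1,0,0,0,1],
  [0,0,-0.6,0,0,0,1],
  [0,0,0,0,0,0,1],
  [0,0,0,0,0,0,1],
  [0,0,0,0,0,0,1],
])

```text
time: 8.92
position: [0.4466, -0.0024, 0.1354]
ee_rot: [1.213, 1.204, -1.211]
force: [0.3, 0.1, -0.3]
grip_width: 0.0849
```

Close, then lift 4 cm.

Request:
play_rows([
  [0,0,-0.3,0,0,0,1],
  [0,0,0,0,0,0,0],
  [0,0,0,0,0,0,0],
  [0,0,0,0,0,0,0],
  [0,0,0,0,0,0,0],
  [0,0,0,0,0,0,0],
  [0,0,0,0,0,0,0],
  [0,0,0,0,0,0,0],
  [0,0,0,0,0,0,0],
])

```text
time: 9.67
position: [0.4455, -0.0023, 0.1314]
ee_rot: [1.213, 1.207, -1.213]
force: [-2.5, -0.4, 4.8]
grip_width: 0.044
```

Request:
play_rows([
  [0,0,0.6,0,0,0,0],
  [0,0,1,0,0,0,0],
  [0,0,1.2,0,0,0,0],
  [0,0,1.2,0,0,0,0],
  [0,0,0,0,0,0,0],
  [0,0,0,0,0,0,0],
  [0,0,0,0,0,0,0],
])

```text
time: 10.25
position: [0.4449, -0.0021, 0.1703]
ee_rot: [1.213, 1.208, -1.213]
force: [0.4, -0.5, -2.8]
grip_width: 0.0444
```

Request:
play_rows([
  [1,1,0,0,0,0,0],
  [2,2,0,0,0,0,0],
  [2.3,2.2,0,0,0,0,0],
  [2.5,2.3,0,0,0,0,0],
  [2.3,2.2,0,0,0,0,0],
  [1.4,1.4,0,0,0,0,0],
  [0.8,0.7,0,0,0,0,0],
  [0,0,0,0,0,0,0],
  [0,0,0,0,0,0,0],
  [0,0,0,0,0,0,0],
  [0,0,0,0,0,0,0],
])

```text
time: 11.17
position: [0.5675, 0.1152, 0.1703]
ee_rot: [1.213, 1.207, -1.215]
force: [-0.9, 0.0, -3.2]
grip_width: 0.0438
```

Request:
play_rows([
  [0,0,-0.9,0,0,0,0],
  [0,0,-0.8,0,0,0,0],
  [0,0,-0.5,0,0,0,0],
  [0,0,-0.3,0,0,0,0],
  [0,0,-0.2,0,0,0,0],
  [0,0,0,0,0,0,0],
  [0,0,0,0,0,0,0],
  [0,0,0,0,0,0,0],
])

```text
time: 11.83
position: [0.5686, 0.1158, 0.1442]
ee_rot: [1.213, 1.206, -1.212]
force: [0.0, -0.2, -2.9]
grip_width: 0.044
```

Lower about 3 mm to contact.

Request:
play_rows([
  [0,0.05,-0.15,0,0,0,0],
  [0,0,-0.1,0,0,0,0],
  [0,0,-0.1,0,0,0,0],
  [0,0,0,0,0,0,0],
  [0,0,0,0,0,0,0],
  [0,0,0,0,0,0,0],
])

```text
time: 12.33
position: [0.5687, 0.1163, 0.1414]
ee_rot: [1.213, 1.206, -1.212]
force: [-3.7, 0.4, 5.7]
grip_width: 0.0441
```

Request:
play_rows([
  [0,0,0,0,0,0,0.9],
  [0,0,0,0,0,0,0.9],
  [0,0,0,0,0,0,0.9],
  [0,0,0,0,0,0,0.9],
  [0,0,0,0,0,0,0.9],
  [0,0,1,0,0,0,0.9],
  [0,0,2,0,0,0,0.9],
  [0,0,3,0,0,0,0.9],
  [0,0,3,0,0,0,0.9],
  [0,0,0,0,0,0,0.9],
])

```text
time: 13.17
position: [0.572, 0.1164, 0.2385]
ee_rot: [1.219, 1.197, -1.203]
force: [1.3, -0.0, 1.0]
grip_width: 0.0768
```

Request:
play_rows([
  [-2,0.1,0,0,0,0,0.8],
  [-3,0.1,0,0,0,0,0.8],
  [-3.2,0.1,0,0,0,0,0.8],
  [-3.2,0.1,0,0,0,0,0.8],
  [-2.4,0.2,0,0,0,0,0.8],
  [-1,0,0,0,0,0,0.8],
  [0,0,-2,0,0,0,0.8],
  [0,0,-2,0,0,0,0.8],
  [0,0,0,0,0,0,0.8],
  [0,0,0,0,0,0,0.8],
  [0,0,0,0,0,0,0.8],
])

```text
time: 14.08
position: [0.4211, 0.1223, 0.1916]
ee_rot: [1.214, 1.206, -1.212]
force: [0.3, -0.9, 0.3]
grip_width: 0.0683
```

Run:
```python
from h import *
import cv2,pickle,numpy as np
m=eyes.camera_model("wrist");im=eyes.get_image("wrist");pickle.dump(m,open("w3.pkl","wb"))
t=eyes.get_image("top")[145:245,115:290];s=eyes.get_image("side")[170:350,125:310]
s=cv2.resize(s,(400,389));t=cv2.resize(t,(400,229))
a=np.vstack([s,t])[:600];w=cv2.resize(im,(400,300));w2=cv2.resize(im[150:384,150:450],(400,312))
w=np.vstack([w,w2])[:600]
cv2.imwrite("pics/q3.png",np.hstack([a,w])[:,:,::-1])
```

```text
(no output)
```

View pics/q3.png

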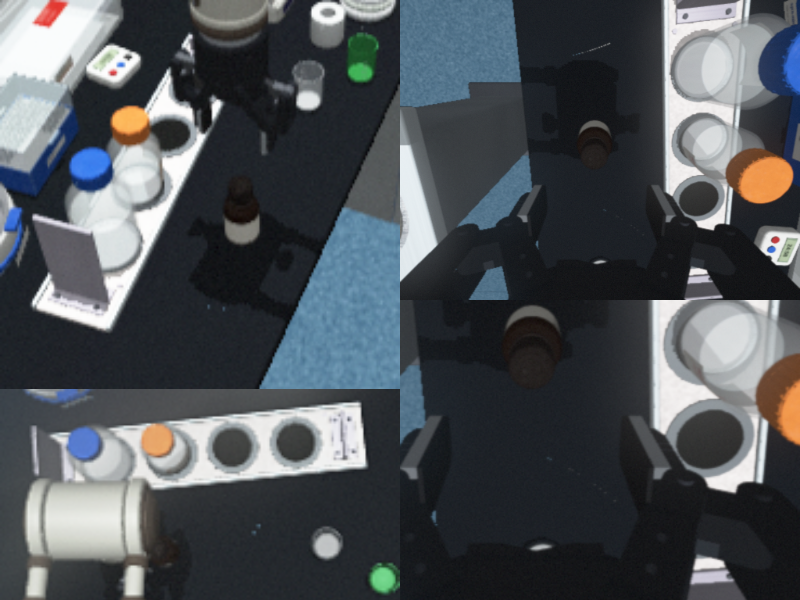

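Big and medium stand centred on mats 4 and 3; the brown cap is at wrist pixel (247.5,201).

Run:
```python
from h import *
import pickle
m=pickle.load(open("w3.pkl","rb"));print(hit("",(247.5,201),.095,m)[:2],hit("",(247.5,202),.095,m)[:2],ctrl.sense()["position"])
```

```text
[0.41809074 0.12265646] [0.41808299 0.121802  ] [0.42128123 0.12230942 0.19164952]
```

Request:
play_rows([
  [-0.1,0,-2,0,0,0,0.8],
  [0,0,-2.5,0,0,0,0.8],
  [0,0,-2.5,0,0,0,0.8],
  [0,0,-1.2,0,0,0,0.8],
  [0,0,-0.7,0,0,0,0.8],
  [0,0,0,0,0,0,0.8],
  [0,0,0,0,0,0,0.8],
  [0,0,0,0,0,0,0.8],
])

```text
time: 14.9
position: [0.4206, 0.1223, 0.1027]
ee_rot: [1.214, 1.205, -1.211]
force: [0.7, -0.5, 0.4]
grip_width: 0.068
```

Request:
play_rows([
  [0,0,0,0,0,0,0],
  [0,0,0,0,0,0,0],
  [0,0,0,0,0,0,0],
  [0,0,0,0,0,0,0],
  [0,0,0,0,0,0,0],
  [0,0,0,0,0,0,0],
  [0,0,0,0,0,0,0],
  [0,0,0,0,0,0,0],
  [0,0,0,0,0,0,0],
])

```text
time: 15.65
position: [0.4199, 0.1223, 0.1022]
ee_rot: [1.213, 1.206, -1.212]
force: [-1.1, -0.8, 6.4]
grip_width: 0.0269
```

Request:
play_rows([
  [0,0,0.6,0,0,0,0],
  [0,0,1,0,0,0,0],
  [0,0,1.2,0,0,0,0],
  [0,0,1.2,0,0,0,0],
  [0,0,0,0,0,0,0],
  [0,0,0,0,0,0,0],
  [0,0,0,0,0,0,0],
])

```text
time: 16.23
position: [0.419, 0.1223, 0.141]
ee_rot: [1.213, 1.207, -1.213]
force: [-0.6, 0.2, -0.8]
grip_width: 0.0271
```

Request:
play_rows([
  [0,-2,0,0,0,0,0],
  [0.8,-3,0,0,0,0,0],
  [2,-2.5,0,0,0,0,0],
  [2.5,-1.7,0,0,0,0,0],
  [3,-0.8,0,0,0,0,0],
  [3,0,0,0,0,0,0],
  [2.5,0,0,0,0,0,0],
  [1.5,0,0,0,0,0,0],
  [0.5,0,0,0,0,0,0],
  [0,0,0,0,0,0,0],
  [0,0,0,0,0,0,0],
  [0,0,0,0,0,0,0],
])

```text
time: 17.23
position: [0.576, 0.0226, 0.1407]
ee_rot: [1.212, 1.208, -1.214]
force: [-0.5, 0.3, 0.5]
grip_width: 0.0266
```

Request:
play_rows([
  [0,0,-0.9,0,0,0,0],
  [0,0,-0.8,0,0,0,0],
  [0,0,-0.5,0,0,0,0],
  [0,0,-0.3,0,0,0,0],
  [0,0,-0.2,0,0,0,0],
  [0,0,0,0,0,0,0],
  [0,0,0,0,0,0,0],
  [0,0,0,0,0,0,0],
])

```text
time: 17.9
position: [0.5776, 0.0223, 0.1146]
ee_rot: [1.213, 1.206, -1.212]
force: [0.0, -1.1, -0.9]
grip_width: 0.0274
```

Request:
play_rows([
  [0,0,-0.1,0,0,0,0],
  [0,0,-0.1,0,0,0,0],
  [0,0,-0.05,0,0,0,0],
  [0,0,0,0,0,0,0],
  [0,0,0,0,0,0,0],
  [0,0,0,0,0,0,0],
])

```text
time: 18.4
position: [0.5775, 0.0223, 0.1122]
ee_rot: [1.213, 1.206, -1.213]
force: [-0.8, 0.6, 2.7]
grip_width: 0.027
```

Request:
play_rows([
  [0,0,0,0,0,0,0.6],
  [0,0,0,0,0,0,0.6],
  [0,0,0,0,0,0,0.6],
  [0,0,0,0,0,0,0.6],
  [0,0,0,0,0,0,0.6],
  [0,0,1,0,0,0,0.6],
  [0,0,2,0,0,0,0.6],
  [0,0,3,0,0,0,0.6],
  [0,0,3,0,0,0,0.6],
  [0,0,0,0,0,0,0.6],
])

```text
time: 19.23
position: [0.5812, 0.0217, 0.2099]
ee_rot: [1.217, 1.196, -1.204]
force: [1.1, -0.1, 0.9]
grip_width: 0.051
```

Request:
play_rows([
  [-1.6,-1.5,0,0,0,0,0.9],
  [-2.5,-2.5,0,0,0,0,0.9],
  [-2.5,-2.5,0,0,0,0,0.9],
  [-2.5,-2.5,0,0,0,0,0.9],
  [-2.5,-2.5,0,0,0,0,0.9],
  [-2,-1.8,0,0,0,0,0.9],
  [-1,-1,0,0,0,0,0.9],
  [0,0,-2,0,0,0,0.9],
  [0,0,-2,0,0,0,0.9],
  [0,0,0,0,0,0,0.9],
  [0,0,0,0,0,0,0.9],
  [0,0,0,0,0,0,0.9],
])

```text
time: 20.23
position: [0.4319, -0.1209, 0.1629]
ee_rot: [1.213, 1.206, -1.212]
force: [1.2, 0.5, 0.9]
grip_width: 0.0771
```

Run:
```python
from h import *
import cv2,pickle,numpy as np
m=eyes.camera_model("wrist");im=eyes.get_image("wrist");pickle.dump(m,open("w4.pkl","wb"))
s=cv2.resize(eyes.get_image("side")[170:350,125:310],(400,389))
w=cv2.resize(im,(400,300));w2=cv2.resize(im[84:384,150:450],(400,400))
a=np.vstack([cv2.resize(s,(400,300)),w,])[:600];w2=np.vstack([w2,np.zeros((200,400,3),np.uint8)])
cv2.imwrite("pics/q4.png",np.hstack([a,w2])[:,:,::-1]); print(ctrl.sense()["position"])
for p in((.4312,-.121,.06),(.4312,-.121,.003),(.587,-.072,.01)):
    q=m["mtx"]@(m["R"]@p+m["t"]);q=q[:2]/q[2];print(q,(q-[150,84])*4/3+[400,0])
```

```text
[ 0.43226893 -0.12100933  0.16324229]
[250.38409716 198.7885593 ] [533.84546288 153.0514124 ]
[250.51792357 179.72863203] [534.0238981  127.63817604]
[416.58398243 130.68216006] [755.4453099   62.24288008]
```

View pics/q4.png

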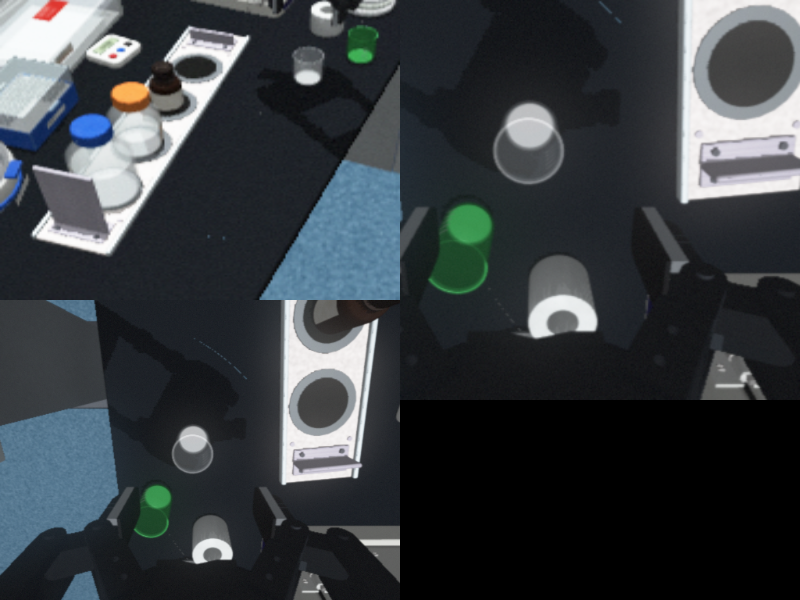

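Request:
play_rows([
  [-0.15,0.05,-2,0,0,0,0.9],
  [0,0,-3,0,0,0,0.9],
  [0,0,-3,0,0,0,0.9],
  [0,0,-2,0,0,0,0.9],
  [0,0,-1.2,0,0,0,0.9],
  [0,0,-0.4,0,0,0,0.9],
  [0,0,0,0,0,0,0.9],
  [0,0,0,0,0,0,0.9],
  [0,0,0,0,0,0,0.9],
])

```text
time: 21.08
position: [0.4311, -0.1208, 0.0473]
ee_rot: [1.213, 1.204, -1.212]
force: [0.6, 0.5, -0.4]
grip_width: 0.0768
```

Request:
play_rows([
  [0,0,0,0,0,0,0.7],
  [0,0,0,0,0,0,0.6],
  [0,0,0,0,0,0,0.5],
  [0,0,0,0,0,0,0.45],
  [0,0,0,0,0,0,0.4],
  [0,0,0,0,0,0,0.4],
  [0,0,0,0,0,0,0.4],
  [0,0,0,0,0,0,0.4],
])

```text
time: 21.75
position: [0.4301, -0.1205, 0.0466]
ee_rot: [1.213, 1.206, -1.213]
force: [-3.1, 1.6, 4.3]
grip_width: 0.0419
```

Request:
play_rows([
  [0,0,0.6,0,0,0,0.4],
  [0,0,1,0,0,0,0.4],
  [0,0,1.2,0,0,0,0.4],
  [0,0,1.2,0,0,0,0.4],
  [0,0,0,0,0,0,0.4],
  [0,0,0,0,0,0,0.4],
  [0,0,0,0,0,0,0.4],
])

```text
time: 22.33
position: [0.4296, -0.12, 0.0856]
ee_rot: [1.213, 1.207, -1.213]
force: [0.3, 0.1, -1.2]
grip_width: 0.0415
```

Request:
play_rows([
  [0,1.5,0.5,0,0,0,0.4],
  [0.7,2.3,0.5,0,0,0,0.4],
  [2,1.05,0,0,0,0,0.4],
  [3,0,0,0,0,0,0.4],
  [3,0,0,0,0,0,0.4],
  [3,0,0,0,0,0,0.4],
  [2.5,0,0,0,0,0,0.4],
  [1.5,0,0,0,0,0,0.4],
  [0,0,0,0,0,0,0.4],
  [0,0,0,0,0,0,0.4],
  [0,0,0,0,0,0,0.4],
  [0,0,0,0,0,0,0.4],
])

```text
time: 23.33
position: [0.5854, -0.0715, 0.0951]
ee_rot: [1.213, 1.209, -1.214]
force: [0.3, 0.0, -0.9]
grip_width: 0.0416
```

Request:
play_rows([
  [0,0,-0.9,0,0,0,0.4],
  [0,0,-1,0,0,0,0.4],
  [0,0,-0.9,0,0,0,0.4],
  [0,0,-0.5,0,0,0,0.4],
  [0,0,-0.3,0,0,0,0.4],
  [0,0,0,0,0,0,0.4],
  [0,0,0,0,0,0,0.4],
  [0,0,0,0,0,0,0.4],
])

```text
time: 24.0
position: [0.5872, -0.0718, 0.0602]
ee_rot: [1.213, 1.206, -1.212]
force: [-0.0, -0.2, -0.6]
grip_width: 0.0418
```

Request:
play_rows([
  [0,0,-0.2,0,0,0,0.4],
  [0,0,-0.1,0,0,0,0.4],
  [0,0,-0.1,0,0,0,0.4],
  [0,0,0,0,0,0,0.4],
  [0,0,0,0,0,0,0.4],
  [0,0,0,0,0,0,0.4],
])

```text
time: 24.5
position: [0.5871, -0.0718, 0.0566]
ee_rot: [1.213, 1.206, -1.213]
force: [-2.4, 0.9, 5.8]
grip_width: 0.042
```

Request:
play_rows([
  [0,0,0,0,0,0,0.75],
  [0,0,0,0,0,0,0.75],
  [0,0,0,0,0,0,0.75],
  [0,0,0,0,0,0,0.75],
  [0,0,0,0,0,0,0.75],
  [0,0,1,0,0,0,0.75],
  [0,0,2,0,0,0,0.75],
  [0,0,3,0,0,0,0.75],
  [0,0,3,0,0,0,0.75],
  [0,0,3,0,0,0,0.75],
  [0,0,2,0,0,0,0.75],
  [0,0,0,0,0,0,0.75],
])

```text
time: 25.5
position: [0.5899, -0.0726, 0.2027]
ee_rot: [1.215, 1.197, -1.207]
force: [0.3, 0.0, 0.1]
grip_width: 0.0643
```

Request:
play_rows([
  [-2,-1,0,0,0,0,0.75],
  [-2.5,-1.5,0,0,0,0,0.75],
  [-2.5,-1.5,0,0,0,0,0.75],
  [-2.5,-1.5,0,0,0,0,0.75],
  [-2.5,-1.5,0,0,0,0,0.75],
  [-2.5,-1.5,0,0,0,0,0.75],
  [-2,-1,0,0,0,0,0.75],
  [0,0,0,0,0,0,0.75],
  [0,0,0,0,0,0,0.75],
  [0,0,0,0,0,0,0.75],
])

```text
time: 26.33
position: [0.4221, -0.1665, 0.1958]
ee_rot: [1.213, 1.207, -1.213]
force: [-0.3, -0.1, 0.8]
grip_width: 0.0641
```

Run:
```python
from h import *
import cv2,numpy as np
t=cv2.resize(eyes.get_image("top")[145:215,125:285],(720,315),interpolation=cv2.INTER_CUBIC)
s=cv2.resize(eyes.get_image("side")[170:320,130:280],(285,285),interpolation=cv2.INTER_CUBIC)
s2=cv2.resize(eyes.get_image("side"),(380,285))
b=np.hstack([s,s2]);b=np.hstack([b,np.zeros((285,720-b.shape[1],3),np.uint8)])
cv2.imwrite("pics/q5.png",np.vstack([t,b])[:,:,::-1]); s=ctrl.sense();print(s["position"],s["force"],s["time"])
```

```text
[ 0.42242413 -0.16626526  0.19572339] [-0.36466641  0.25848031 -0.10136306] 26.4833
```

View pics/q5.png

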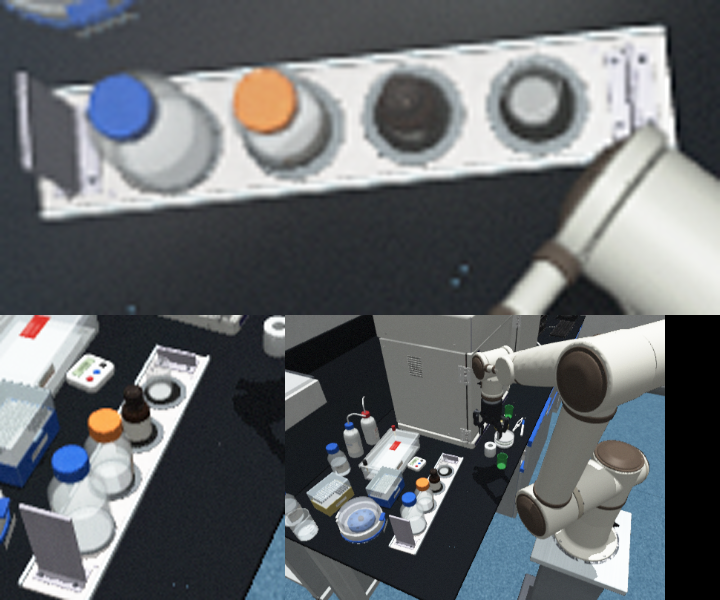

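Run:
```python
from h import *
for n,p,z,t in(("big",(122,106),.166,(.5585,.2105)),("med",(265,100),.138,(.568,.1163)),("brown",(406,97),.105,(.5775,.0223)),("beaker",(533,101),.013,(.587,-.072))):
    print(n,((hit("top",uncrop(p,4.5,(125,145)),z)[:2]-t)*1000).round(1),"mm")
```

```text
big [-0.1 -0.7] mm
med [-0.9 -0.7] mm
brown [-2.9 -2.9] mm
beaker [0.7 3. ] mm
```

```bash
python3 -c "
from plant import ctrl
print(ctrl.finish_job())"
```

```text
the job is handed in; nothing more can be done
None
```

The line-up is done and handed in at about 26.5 s of the 104 s allowed. I placed the big bottle on mat_4 next to the tall end plate, the medium bottle on mat_3, the brown bottle on mat_2 and the small beaker on mat_1.

The last pictures, from the top and side cameras, show all four upright, in order and on their mats, with the gripper clear of everything. The top view puts the big and medium bottles within about 1 mm of their mat centres. The brown bottle measured about 4 mm off, but its dark cap was hard to read. The beaker measured about 3 mm off. One picture pixel there is about 3 mm, so I did not correct either of them.

The tool force readings I checked after each move stayed below 7 N, and no check failed.

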